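# Wedge a tilt platform up off its pads and hold

### The job

The rubber pads under the open front edge of the small hinged platform are due to be changed. Take the steel wedge by its post and, with it lying flat on the worktop, push its thin end under the middle of the platform's front edge, between the two pads, until that edge has just lifted off the pads by about 4 mm (at least 2 mm, at most 6 mm). The program finishes while holding: keep hold of the wedge in place, flat, with the platform resting on it, touch the platform with nothing but the wedge, and leave the bottle and tub on the platform standing and the other things on the worktop where they are.

Things in the scene. Friction and masses are not known exactly. Their poses are not given: they have to be found in the camera images.
- wedge: Loose steel wedge, 130 x 32 mm, 0.25 kg, flat on the worktop. Origin: centre of underside; +x to its thin end (x = +65 mm), which is 8 mm thick. The top rises evenly (slope 0.21) to 26 mm at x = -22, then is level to the thick end at x = -65. A 16 x 16 mm square post, sides along x and y, stands at x = -53 from 26 to 70 mm height: grip it from above, across either pair of sides.
- wedge_grip (a point): Middle of the wedge's post, 55 mm above the wedge's underside; 118 mm behind the thin end.
- wedge_tip (a point): Bottom edge of the wedge's thin end, in the middle of its width.
- stand: Fixed aluminium base of the tilt stand, 140 mm wide. Origin: centre of underside, on the worktop; +x points from the open front to the hinge (roughly to the robot's right). Two rails along x, 10 mm high; the open bay between them (y -34 to +34 mm) runs from the front to x = +66 mm; the wedge slides in it on the worktop. A black pad on each rail near the front, top 16 mm up.
- bay_mouth (a point): Fixed point on the worktop straight below the middle of the platform's front edge at rest (stand frame x = -95 mm, y = 0); axes as the stand's. The wedge enters here moving along the stand's +x.
- lip (a point): Middle of the lower front edge of the grey platform (plate 166 x 140 x 10 mm). At rest it is 16 mm above the worktop, so the wedge first touches it when the thin end is about 38 mm past it; 4 mm of lift needs about 57 mm. It rises with the platform.
- platform (a joint): Hinge of the platform, rad. 0 = resting on the pads, grows as the front edge rises; the front edge is 178 mm from the hinge axis, so 0.0225 rad is 4 mm of lift. No spring: it is held down by its own 0.45 kg and what stands on it, and would fall back.
- reagent_2: Bottle with a cap, 50 mm across and 88 mm tall, loose on the platform near the hinge. Origin: centre of its underside, z up.
- filter_tub: Round tub with a lid, 68 mm across and 62 mm tall, loose on the platform near the hinge. Origin: centre of its underside, z up.
- tape_1: Roll of tape lying on the worktop, 104 mm across, 25 mm high. Leave it.
- vial_6: Small vial, 14 mm across, 36 mm tall, standing at the back. Leave it. Just behind it, tall instruments fill the back of the worktop from about x = 0.58 m: swing the arm across drawn back.
- hplc_column_2: Thin metal column tube, 114 mm long, 11 mm high, lying at the back. Leave it.
- lab_timer: Flat timer, 60 x 66 x 22 mm, lying on the worktop beyond the hinge. Leave it.

How it is judged:
By the outcome, as a careful person would: the job done as asked, in the order asked, and still so for the second after the job is handed in, while the arm keeps its last pose, push and grip.
It also fails if it takes over 48 s, if anything falls off the work surface, if the arm or the gripper's body presses on something with over 40 N, if the wrist force passes 120 N, or if a joint passes its speed limit or range.

### The arm

A 6-joint arm with a two-finger parallel gripper is mounted at the origin on a cart in front of the work surface, level with it; the furniture and walls round the work are solid. World frame = base frame: x ahead of the robot, y to its left, z up, the work surface at z = 0. Lengths are in m, angles in rad, forces in N, time in s.
With the tool pointing down it reaches from about 0.275 to 0.825 m from the base axis. Payload 5.2 kg.
Tool frame: the origin (TCP) lies midway between the tips of the shut fingers; the grasp point (between the pads) lies 19 mm behind it; z points along the fingers, y is the line along which they close (so a half turn about z gives the same grasp; the last joint's range is limited). The gripper opens to 93 mm and grips with 3 to 60 N. Pads are 15 mm wide; open, the fingers measure 128 mm over their backs; the gripper's body (75 mm by 188 mm) begins 65 mm behind the grasp point.
Start: joints at [-1.52, 0.259, 1.535, -0, 1.348, -0.203], TCP at [0.138, -0.532, 0.18] pointing down, gripper open.
Joint ranges: [-3.14, 3.14], [-0.91, 2.08], [0.19, 2.58], [-1.22, 4.36], [0.22, 2.71], [-3.12, 3.12]. Speed limits (rad/s): [2.57, 2.57, 3.14, 3.14, 3.14, 3.14].

### API

Orientations are given as a rotation vector (axis times angle).
In Python, from plant import bot gives the robot as it stands.
- The arm moves only by the tool servo_tool, never from a script. Its argument "plan" is text: rows parted by semicolons, each of 6 numbers parted by spaces: the shift along the tool's x, y, z scaled (see below), then the turn, a rotation vector about the tool's x, y, z scaled (see below). A call has 1 to 5 rows; each row shifts and turns the commanded pose from where the row before left it, along the tool's axes as they then stand; what a row does not reach is not made up. The controller multiplies each number of a shift by 0.03 m and each number of a turn by 10 degrees. A row lasts 1/8 s, in which the tool goes at most 62.5 mm and 10.7 degrees, less where a joint would pass 70% of its speed; a pose out of reach is approached as far as the arm can. A call with a number of a shift or a turn outside -1 to 1 is refused whole. A call with a gripper value outside its range is refused whole. "fingers" is the opening, from 0 (shut) to 1 (fully open), set as the call begins (left out, the last holds). The fingers move at their own pace and stop on an object; "force" is the grip in N (left out, the last holds). Time passes only in rows, so rows that do not move let the fingers close. It gives the time, the measured TCP pose, the force, the opening and the grip force at its end, in the units of the state.
- bot.state(): the state, without advancing time (a new reading comes with each control period).
- bot.grab_frame(name): name is "side" or "top" or "wrist"; returns the picture (420x560x3 uint8, red, green, blue); there is no depth.
- bot.camera_info(name): a dict with "K" (3x3 intrinsics, pixels), "R" (3x3) and "t" (3): a world point X has camera coordinates R X + t. Camera axes: x right, y down, z forward; pixel columns grow to the right and rows downward; lengths in m; the calibration is good to about 2 mm. A picture is of the moment at which its call begins: read the wrist's pose just before it. camera_info takes no time and is no camera call; for the wrist camera it gives the pose at the moment of the call.
- bot.close_job(): hands the job in; it is judged then, once.
The state is a dict: "time": time; "joints": joint angles; "dq": joint speeds; "effort": joint torques, N m; "tool_pos": TCP position; "eef_rot": TCP orientation; "force": force on the tool from outside, world axes, zero at the start; "ft_torque": the same for the moment, N m; "opening": finger opening in m; "finger_force": force on a finger pad.
Only numpy, scipy, OpenCV 4.12 (cv2) and the standard library are available. Lean on these libraries where they do the work, as an engineer would, in place of code of your own. Each camera call takes 0.05 s, during which the arm holds its last target. There are 200 camera calls.

## Working session

There is one attempt and no reset: what is moved stays moved. The work goes in short steps, Python scripts to look and compute and a tool call to move; the robot and the scene stay as the last step left them, time stands still between calls to the robot, and variables do not carry over. Pictures are saved under pics/ and viewed, at most 10 in all, crops included, and the job is handed in when it is done.

Besides the shell and the picture viewer there is one more tool, called after "Call:" as name(argument=value, ...) on one line, values as JSON. servo_tool: Moves the arm, as the interface text tells. Its arguments: {"type":"object","properties":{"plan":{"type":"string"},"fingers":{"type":"number"},"force":{"type":"number"}},"required":["plan"]}

```bash
mkdir -p pics; ls
python3 - <<'E'
from plant import bot
import cv2
for n in("top","side"):
    cv2.imwrite(f"pics/{n}0.png",bot.grab_frame(n)[:,:,::-1])
    c=bot.camera_info(n);print(n,c["K"],c["R"],c["t"])
s=bot.state();print(s)
E
```

```text
pics
top [[411.08613294   0.         281.87906492]
 [  0.         411.08613294 214.78526309]
 [  0.           0.           1.        ]] [[ 0.00892243 -0.99993795  0.0066705 ]
 [-0.99970473 -0.00907073 -0.02254284]
 [ 0.02260195 -0.0064674  -0.99972362]] [-0.00367966  0.46073523  1.15813389]
side [[528.92345203   0.         281.01896729]
 [  0.         528.92345203 209.73049942]
 [  0.           0.           1.        ]] [[-0.08943679 -0.99591765  0.01221043]
 [-0.70555968  0.05469918 -0.7065363 ]
 [ 0.70298407 -0.07180553 -0.70757146]] [0.0398491  0.35964392 1.52735324]
{'time': 0.1, 'joints': array([-1.51979795e+00,  2.59276487e-01,  1.53598010e+00, -2.37033825e-05,
        1.34799019e+00, -2.02791985e-01]), 'dq': array([ 2.11338551e-03, -7.23714661e-04, -9.77197527e-04, -7.86129692e-05,
       -7.98152976e-04, -4.97979375e-04]), 'effort': array([ 3.22380656e-03, -4.38208830e+01, -2.84640777e+01,  7.21398694e-02,
        3.62469954e-02, -5.09654808e-05]), 'tool_pos': array([ 0.13807976, -0.53180849,  0.17909487]), 'eef_rot': array([-3.11469411e+00, -3.97383184e-01, -1.60727208e-04]), 'force': array([-0.30720862,  0.02674893, -0.29522423]), 'ft_torque': array([-0.0269247 , -0.00316389,  0.00926997]), 'finger_force': 0.0, 'opening': 0.09318353450225345}
```

View pics/top0.png

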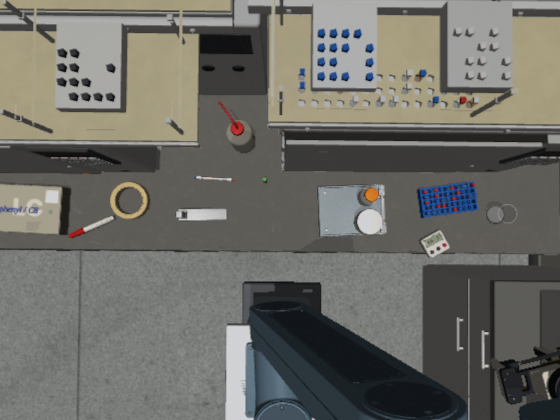

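View pics/side0.png

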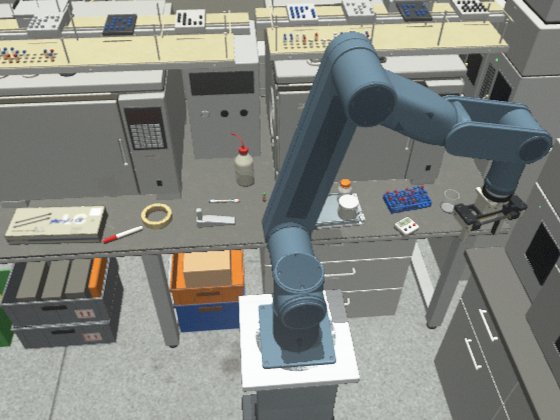

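Top view: wedge spans about x 177–227 at row 214, with its post near (183,213). The platform is at (319–386, 185–236), with the bottle and tub on its right side. I'll enlarge the crop.

Run:
```python
import cv2
a=cv2.imread("pics/top0.png")
w=cv2.resize(a[195:235,165:240],None,fx=10,fy=7.4,interpolation=2)[:, :750]
w=cv2.resize(a[198:230,170:235],(780,384),interpolation=2)[:290]
w=cv2.resize(a[203:225,170:235],(780,264),interpolation=2)
p=cv2.resize(a[180:240,314:394],(400,300),interpolation=2)
import numpy as np
o=np.zeros((570,780,3),np.uint8);o[:264]=w;o[268:568,:400]=p
cv2.imwrite("pics/c1.png",o)
```

```text
(no output)
```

View pics/c1.png

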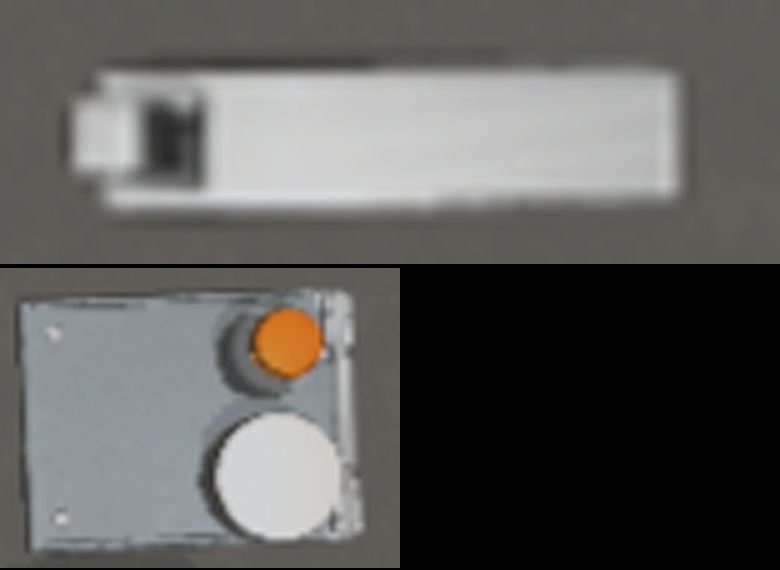

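Crop: wedge post top is at about (108,135) and the thin end runs (680,72)–(680,195) at 12x. The plate's front corners are at (22,303) and (33,549) at 5x, and the plate is turned about 2.5°.

```bash
cat > h.py <<'E'
from plant import bot
import numpy as np
from scipy.spatial.transform import Rotation as Ro
def ray(c,u,v,z):
    d=c["R"].T@np.linalg.solve(c["K"],[u,v,1]); o=-c["R"].T@c["t"]
    return o+d*(z-o[2])/d[2]
E
python3 - <<'E'
from h import *
c=bot.camera_info("top")
w=lambda U,V,z:ray(c,(U+.5)/12-.5+170,(V+.5)/12-.5+203,z).round(4)
p=lambda U,V,z:ray(c,(U+.5)/5-.5+314,(V-268+.5)/5-.5+180,z).round(4)
post=w(108,135,.07);t1=w(680,72,.008);t2=w(680,195,.008);k1=w(100,75,.026);k2=w(105,207,.026)
tip=(t1+t2)/2;k=(k1+k2)/2
print("post",post,"tip",tip,np.linalg.norm(t1-t2),"thick",k,np.linalg.norm((tip-k)[:2]),np.linalg.norm(k1-k2))
for a,b in((k,tip),(post,tip)):print("yaw",np.degrees(np.arctan2(*(b-a)[[1,0]])))
f1=p(22,303,.026);f2=p(33,549,.026);m=(f1+f2)/2;n=p(320,290,.026)
print("front",f1,f2,np.linalg.norm(f1-f2),"mid",m);d=f1-f2
print("stand +x yaw",np.degrees(np.arctan2(-d[0],d[1]))-0, np.degrees(np.arctan2(*(n-f1)[[1,0]])))
print(Ro.from_rotvec(bot.state()["eef_rot"]).as_matrix().round(3))
E
```

```text
post [0.4594 0.2766 0.07  ] tip [0.46245 0.15755 0.008  ] 0.02890155705148079 thick [0.45905 0.2886  0.026  ] 0.13109409788392454 0.030541938379873693
yaw -88.513834722077
yaw -88.53243251375673
front [ 0.5397 -0.0993  0.026 ] [ 0.4029 -0.1064  0.026 ] 0.13698412316761382 mid [ 0.4713  -0.10285  0.026  ]
stand +x yaw -87.0289812721625 -86.93474219103932
[[ 0.968  0.251 -0.   ]
 [ 0.251 -0.968  0.002]
 [ 0.    -0.002 -1.   ]]
```

Call:
servo_tool(plan="0.7 -0.97 0 0 0 0;0.7 -0.97 0 0 0 0;0.7 -0.97 0 0 0 0;0.7 -0.97 0 0 0 0;0.7 -0.97 0 0 0 0", fingers=0.7)

```text
time: 0.72
tool_pos: [0.2035, -0.3638, 0.1795]
eef_rot: [-3.116, -0.397, -0.0]
force: [0.9, 0.0, -0.8]
opening: 0.0651
finger_force: 0.0
```

Call:
servo_tool(plan="0.7 -0.97 0 0 0 0;0.7 -0.97 0 0 0 0;0.7 -0.97 0 0 0 0;0.7 -0.97 0 0 0 0;0.7 -0.97 0 0 0 0")

```text
time: 1.35
tool_pos: [0.2684, -0.1967, 0.1797]
eef_rot: [-3.116, -0.397, -0.0]
force: [0.3, -0.1, -0.6]
opening: 0.0654
finger_force: 0.0
```

Call:
servo_tool(plan="0.7 -0.97 0 0 0 0;0.7 -0.97 0 0 0 0;0.7 -0.97 0 0 0 0;0.7 -0.97 0 0 0 0;0.7 -0.97 0 0 0 0")

```text
time: 1.98
tool_pos: [0.3335, -0.0296, 0.1798]
eef_rot: [3.116, 0.397, 0.0]
force: [0.9, 0.2, -0.2]
opening: 0.065
finger_force: 0.0
```

Call:
servo_tool(plan="0.7 -0.97 0 0 0 0;0.7 -0.97 0 0 0 0;0.7 -0.97 0 0 0 0;0.7 -0.97 0 0 0 0;0.7 -0.97 0 0 0 0")

```text
time: 2.6
tool_pos: [0.3985, 0.1377, 0.1796]
eef_rot: [3.116, 0.398, -0.001]
force: [0.9, -0.3, 0.2]
opening: 0.0648
finger_force: 0.0
```

Call:
servo_tool(plan="0.7 -0.97 0 0 0 0;0.7 -0.97 0 0 0 0;0 0 0 0 0 -1;0 0 0 0 0 -1;0 0 0 0 0 -1")

```text
time: 3.22
tool_pos: [0.4242, 0.2034, 0.1794]
eef_rot: [-2.903, -1.2, 0.002]
force: [0.1, -0.1, -0.5]
opening: 0.0651
finger_force: 0.0
```

Call:
servo_tool(plan="0 0 0 0 0 -1;0 0 0 0 0 -1;0 0 0 0 0 -1;0 0 0 0 0 -1;0 0 0 0 0 -0.7")

```text
time: 3.85
tool_pos: [0.4242, 0.2032, 0.1795]
eef_rot: [-2.186, -2.256, 0.001]
force: [-0.2, 0.4, 0.2]
opening: 0.0651
finger_force: 0.0
```

Run:
```python
from h import *
import cv2,pickle
c=bot.camera_info("wrist");a=bot.grab_frame("wrist")
pickle.dump(c,open("w1.pkl","wb"))
for n,X in dict(post=[.4594,.2766,.07],tip=[.46245,.15755,.008]).items():
    q=c["R"]@X+c["t"];q=c["K"]@q;print(n,q[:2]/q[2])
cv2.imwrite("pics/w1.png",a[:,:,::-1])
```

```text
post [319.22810627 125.43903663]
tip [310.26102477 221.81263281]
```

View pics/w1.png

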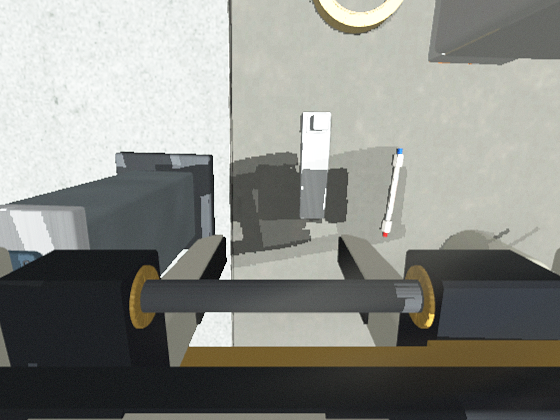

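Wrist view: post top is near (316,121) and the thin end near (312,220), close to the predicted (319,125) and (310,222).

Run:
```python
from h import *
import pickle
c=pickle.load(open("w1.pkl","rb"))
P=ray(c,317.5,122,.07);T=ray(c,312,220,.008);K=ray(c,316.5,111.5,.026)
print(P,T,K,np.degrees(np.arctan2(*(T-K)[[1,0]])))
s=bot.state();R=Ro.from_rotvec(s["eef_rot"]).as_matrix();print(R.round(3))
g=np.array([.4594,.2775,.036]);print(R.T@(g-s["tool_pos"])/.03)
```

```text
[0.45747834 0.27985074 0.07      ] [0.46455898 0.16005466 0.008     ] [0.4605849  0.29258931 0.026     ] -88.28248733650129
[[-0.036  0.999 -0.001]
 [ 0.999  0.036 -0.   ]
 [-0.    -0.001 -1.   ]]
[2.43259883 1.26647129 4.78093808]
```

Call:
servo_tool(plan="0.82 0.42 0 0 0 0;0.82 0.42 0 0 0 0;0.81 0.42 0.5 0 0 0.04;0 0 1 0 0 0;0 0 1 0 0 0")

```text
time: 4.53
tool_pos: [0.4603, 0.2782, 0.1037]
eef_rot: [-2.201, -2.242, 0.0]
force: [0.2, -0.2, 0.2]
opening: 0.0652
finger_force: 0.0
```

Call:
servo_tool(plan="0 0 1 0 0 0;0 0 0.9 0 0 0;0 0 0.3 0 0 0;0 0 0 0 0 0;0 0 0 0 0 0")

```text
time: 5.15
tool_pos: [0.4613, 0.2781, 0.04]
eef_rot: [2.199, 2.242, 0.003]
force: [0.3, 0.4, 0.1]
opening: 0.0651
finger_force: 0.0
```

Call:
servo_tool(plan="0 0 0 0 0 0;0 0 0 0 0 0;0 0 0 0 0 0;0 0 0 0 0 0;0 0 0 0 0 0", fingers=0, force=40)

```text
time: 5.78
tool_pos: [0.4603, 0.2778, 0.0389]
eef_rot: [-2.199, -2.243, 0.0]
force: [0.6, -0.2, -0.5]
opening: 0.0197
finger_force: 0.0
```

Call:
servo_tool(plan="0 0 0 0 0 0;0 0 0 0 0 0;0 0 0 0 0 0")

```text
time: 6.15
tool_pos: [0.4604, 0.2778, 0.0388]
eef_rot: [-2.199, -2.243, 0.0]
force: [-0.7, -0.3, -0.1]
opening: 0.0004
finger_force: 0.0
```

Run:
```python
from h import *
import cv2
s=bot.state();R=Ro.from_rotvec(s["eef_rot"]).as_matrix();print(R.round(3))
print(R.T@(np.array([.4619,.0769,s["tool_pos"][2]])-s["tool_pos"])/.03)
a=bot.grab_frame("wrist");b=bot.grab_frame("top");d=bot.grab_frame("side")
cv2.imwrite("pics/m2.png",np.hstack([cv2.resize(x,(400,300)) for x in (a,)]+[cv2.resize(d[170:260,160:280],(400,300))])[:,:,::-1])
```

```text
[[-0.02  1.   -0.  ]
 [ 1.    0.02 -0.  ]
 [-0.   -0.   -1.  ]]
[-6.69643844e+00 -8.21566100e-02  1.39211923e-05]
```

View pics/m2.png

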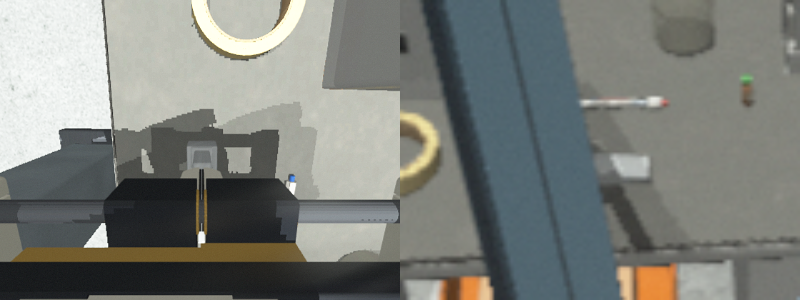

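The fingers shut on nothing. The post shows just behind them, around (202,148) in the half-scale wrist view. I'll locate it from here.

Run:
```python
from h import *
import cv2
c=bot.camera_info("wrist");a=bot.grab_frame("wrist")
for y in (.278,.285,.29,.295,.30,.305):
    q=c["R"]@[.46,y,.07]+c["t"];q=c["K"]@q;print(y,q[:2]/q[2])
q=c["R"]@bot.state()["tool_pos"]+c["t"];q=c["K"]@q;print("tcp",q[:2]/q[2])
cv2.imwrite("pics/w3.png",cv2.resize(a[160:310,200:370],(680,600),interpolation=2)[:,:,::-1])
```

```text
0.278 [280.94923783 243.92772989]
0.285 [281.1694334  232.98545246]
0.29 [281.32922019 225.04509595]
0.295 [281.49114122 216.99868129]
0.3 [281.65523955 208.8440693 ]
0.305 [281.82155939 200.57906288]
tcp [281.56321904 228.35634426]
```

View pics/w3.png

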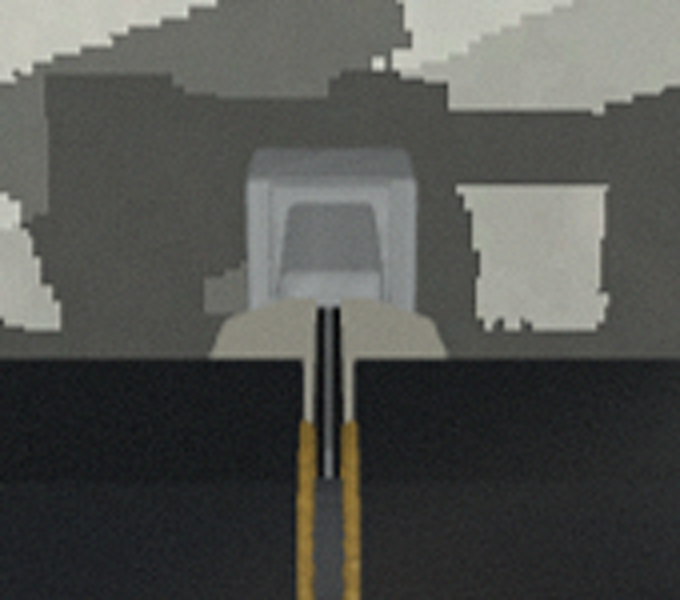

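Run:
```python
from h import *
c=bot.camera_info("wrist");s=bot.state();R=Ro.from_rotvec(s["eef_rot"]).as_matrix()
f=c["K"][0,0];C=-c["R"].T@c["t"];print(f,C,s["tool_pos"],s["opening"],c["R"].round(3))
for b in(0,.019,.03,.045,.065):
  for dx in(0,.0075):
    X=s["tool_pos"]+R@[dx,0,-b];q=c["R"]@X+c["t"];print(b,dx,(c["K"]@q/q[2])[:2].round(1),"px/mm",(f/q[2]/1e3).round(2))
for y,z in((.2885,.07),(.2725,.07),(.2885,.026),(.2925,.026),(.2925,0)):
    q=c["R"]@[.46,y,z]+c["t"];print(y,z,(c["K"]@q/q[2])[:2].round(1),(f/q[2]/1e3*16).round(1))
```

```text
304.30755679209426 [0.45914106 0.34442565 0.2439664 ] [0.46036629 0.2778097  0.03885014] 0.0008532500521498101 [[ 1.     0.02   0.   ]
 [ 0.019 -0.97   0.241]
 [ 0.005 -0.241 -0.97 ]]
0 0 [281.6 228.4] px/mm 1.41
0 0.0075 [281.6 218.2] px/mm 1.43
0.019 0 [281.6 237.5] px/mm 1.55
0.019 0.0075 [281.5 226.4] px/mm 1.56
0.03 0 [281.5 243.6] px/mm 1.64
0.03 0.0075 [281.5 231.9] px/mm 1.65
0.045 0 [281.5 253.1] px/mm 1.77
0.045 0.0075 [281.5 240.5] px/mm 1.79
0.065 0 [281.5 268.6] px/mm 2.0
0.065 0.0075 [281.5 254.6] px/mm 2.03
0.2885 0.07 [281.3 227.4] 26.7
0.2725 0.07 [280.8 252.4] 26.2
0.2885 0.026 [281.4 209.2] 21.6
0.2925 0.026 [281.5 203.9] 21.7
0.2925 0 [281.5 196.6] 19.5
```

Predicted and seen pixels agree for the wedge, with the post at y≈0.280. The fingertips, though, appear about 35 mm short of the reported TCP, so they shut just above the post. I'll open them, descend in small steps watching the force, and close again.

Call:
servo_tool(plan="0 0 0 0 0 0;0 0 0 0 0 0;0 0 0 0 0 0;0 0 0 0 0 0", fingers=0.65)

```text
time: 6.85
tool_pos: [0.4604, 0.2778, 0.0389]
eef_rot: [2.199, 2.243, 0.0]
force: [0.9, -0.1, -0.7]
opening: 0.0357
finger_force: 0.0
```

Call:
servo_tool(plan="0.06 0 0.3 0 0 0;0 0 0.2 0 0 0;0 0 0 0 0 0")

```text
time: 7.22
tool_pos: [0.4596, 0.2794, 0.0229]
eef_rot: [-2.199, -2.243, 0.003]
force: [-0.6, -0.2, -0.5]
opening: 0.0595
finger_force: 0.0
```

Call:
servo_tool(plan="0 0 0.2 0 0 0;0 0 0.15 0 0 0;0 0 0 0 0 0")

```text
time: 7.6
tool_pos: [0.46, 0.2795, 0.0129]
eef_rot: [-2.199, -2.243, 0.001]
force: [0.3, -0.6, -0.0]
opening: 0.0606
finger_force: 0.0
```

Run:
```python
from h import *
import cv2
a=bot.grab_frame("wrist");s=bot.state();print(s["tool_pos"],s["force"],s["opening"])
cv2.imwrite("pics/w4.png",cv2.resize(a[160:310,170:390],(704,480),interpolation=2)[:,:,::-1])
```

```text
[0.46022999 0.27953755 0.01315657] [-0.50329126  0.896069   -0.65364887] 0.06000425919624148
```

View pics/w4.png

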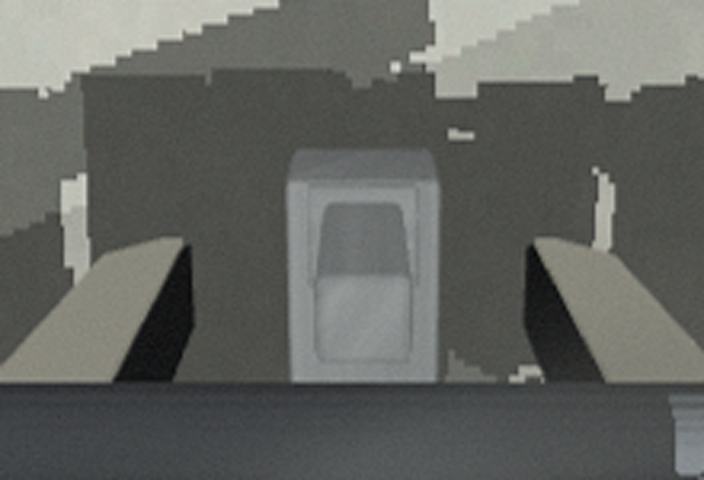

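Wrist view: the post top is centred at (363,318) between the open fingers (inner edges at 190 and 527), with the tips only 10–20 mm below the post top. I'll go about 13 mm lower and close.

Call:
servo_tool(plan="-0.05 0.03 0.2 0 0 0;0 0 0.2 0 0 0;0 0 0 0 0 0")

```text
time: 8.02
tool_pos: [0.4607, 0.2779, 0.0007]
eef_rot: [-2.199, -2.243, 0.002]
force: [-0.7, 0.1, -0.3]
opening: 0.0606
finger_force: 0.0
```

Call:
servo_tool(plan="0 0 0 0 0 0;0 0 0 0 0 0;0 0 0 0 0 0;0 0 0 0 0 0;0 0 0 0 0 0", fingers=0, force=40)

```text
time: 8.65
tool_pos: [0.4613, 0.2781, 0.0014]
eef_rot: [-2.199, -2.243, -0.0]
force: [-0.2, 1.1, -1.9]
opening: 0.0157
finger_force: 40.0
```

Call:
servo_tool(plan="0 0 0 0 0 0;0 0 0 0 0 0")

```text
time: 8.9
tool_pos: [0.4613, 0.2781, 0.0014]
eef_rot: [-2.199, -2.243, -0.0]
force: [-0.0, -0.1, 0.1]
opening: 0.0159
finger_force: 40.0
```

Run:
```python
from h import *
s=bot.state();print(s["tool_pos"],s["force"],s["opening"],s["finger_force"]);R=Ro.from_rotvec(s["eef_rot"]).as_matrix();print(R.round(3))
```

```text
[0.46127487 0.27812534 0.00138564] [-0.02759737 -0.13451607  0.11074728] 0.01586951154025373 39.99462425708771
[[-0.02  1.   -0.  ]
 [ 1.    0.02  0.  ]
 [ 0.   -0.   -1.  ]]
```

Call:
servo_tool(plan="0 0 0 0 0 -0.19;-0.5 -0.03 0 0 0 0;-0.6 -0.03 0 0 0 0;-0.7 -0.03 0 0 0 0;-0.7 -0.03 0 0 0 0")

```text
time: 9.52
tool_pos: [0.4615, 0.2013, 0.0014]
eef_rot: [2.162, 2.279, -0.0]
force: [-0.3, 0.9, -0.6]
opening: 0.0157
finger_force: 40.0
```

Call:
servo_tool(plan="-0.7 -0.04 0 0 0 0;-0.7 -0.04 0 0 0 0;-0.7 -0.04 0 0 0 0;-0.7 -0.04 0 0 0 0;-0.7 -0.04 0 0 0 0")

```text
time: 10.15
tool_pos: [0.4607, 0.0961, 0.0014]
eef_rot: [-2.163, -2.278, 0.0]
force: [0.4, 1.6, -1.0]
opening: 0.0156
finger_force: 40.0
```

Call:
servo_tool(plan="-0.5 -0.04 0 0 0 0;-0.2 -0.02 0 0 0 0;0 0 0 0 0 0")

```text
time: 10.52
tool_pos: [0.4605, 0.0761, 0.0014]
eef_rot: [2.162, 2.279, -0.001]
force: [0.3, -0.7, -0.5]
opening: 0.0159
finger_force: 40.0
```

Run:
```python
from h import *
import cv2
b=bot.grab_frame("top");d=bot.grab_frame("side")
s=bot.state();print(s["tool_pos"],s["force"],s["opening"]);R=Ro.from_rotvec(s["eef_rot"]).as_matrix();print(R.round(4))
o=np.vstack([cv2.resize(b[190:245,230:390],(800,275),interpolation=2),cv2.resize(d[180:245,230:390],(800,325),interpolation=2)])
cv2.imwrite("pics/m5.png",o[:,:,::-1])
```

```text
[0.4605283  0.07677402 0.00136886] [ 0.02326291 -0.86227399 -1.0670747 ] 0.015857177590246175
[[-5.330e-02  9.986e-01 -0.000e+00]
 [ 9.986e-01  5.330e-02 -3.000e-04]
 [-3.000e-04 -0.000e+00 -1.000e+00]]
```

View pics/m5.png

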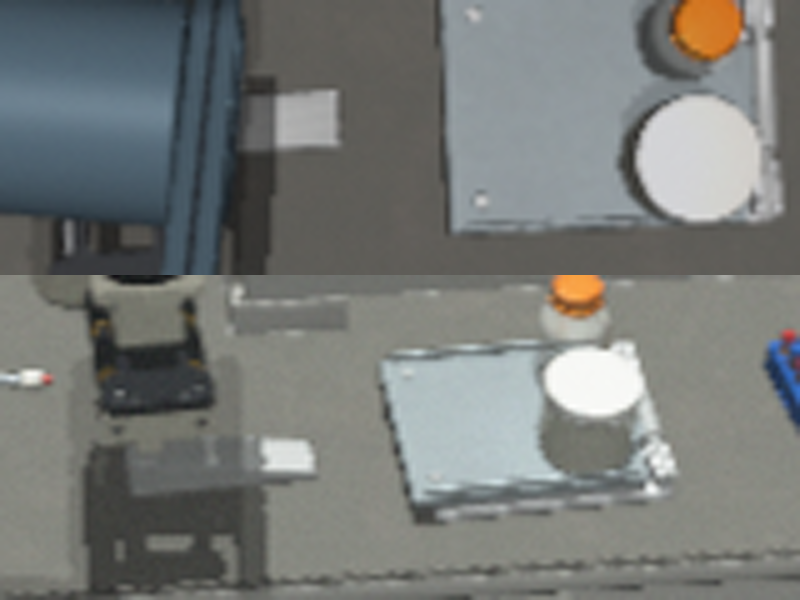

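Top view (5x): thin end corners are at (338,90) and (340,146), and the plate front edge runs from (440,0) to (452,232). The wedge is held and aligned.

Run:
```python
from h import *
c=bot.camera_info("top")
p=lambda U,V,z:ray(c,(U+.5)/5-.5+230,(V+.5)/5-.5+190,z)
T=(p(339,90,.008)+p(340.5,146,.008))/2
m=np.array([.4713,-.10285]);d=np.array([.0519,-.99865]);n=np.array([.99865,.0519])
f=p(452,232,.026)
t=bot.state()["tool_pos"][:2]
print(T,"tcp->tip",(T[:2]-t)@d,(T[:2]-t)@n,"tip->mouth",(m-T[:2])@d,(m-T[:2])@n,"tcp->mouth",(m-t)@d,(m-t)@n, "corner",(f[:2]-m)@d,(f[:2]-m)@n)
```

```text
[ 0.46557077 -0.04373089  0.008     ] tcp->tip 0.12060393459312563 -0.0012185404887274237 tip->mouth 0.05933664160967054 0.0026532149837303924 tcp->mouth 0.17994057620279616 0.0014346744950029678 corner -0.0006193013251434487 -0.06906349881454886
```

Call:
servo_tool(plan="-0.5 0.03 0 0 0 0;-0.7 0.04 0 0 0 0;-0.7 0 0 0 0 0;-0.6 0 0 0 0 0;-0.4 0 0 0 0 0")

```text
time: 11.25
tool_pos: [0.4674, -0.0108, 0.0013]
eef_rot: [-2.162, -2.279, -0.0]
force: [0.8, 2.1, 1.2]
opening: 0.0159
finger_force: 40.0
```

Call:
servo_tool(plan="0 0 0 0 0 0;-0.1 0 0 0 0 0;0 0 0 0 0 0")

```text
time: 11.62
tool_pos: [0.4674, -0.0128, 0.0014]
eef_rot: [2.161, 2.28, -0.0]
force: [0.3, -0.2, 0.3]
opening: 0.0155
finger_force: 40.0
```

Call:
servo_tool(plan="-0.1 0 0 0 0 0;0 0 0 0 0 0")

```text
time: 11.88
tool_pos: [0.4675, -0.0158, 0.0013]
eef_rot: [-2.161, -2.28, 0.0]
force: [-0.1, 1.1, 1.1]
opening: 0.0157
finger_force: 40.0
```

Call:
servo_tool(plan="-0.1 0 0 0 0 0;0 0 0 0 0 0")

```text
time: 12.12
tool_pos: [0.4678, -0.0192, 0.0014]
eef_rot: [2.162, 2.279, -0.0]
force: [-1.1, 0.3, 0.8]
opening: 0.0161
finger_force: 40.0
```

Call:
servo_tool(plan="-0.1 0 0 0 0 0;0 0 0 0 0 0")

```text
time: 12.38
tool_pos: [0.4679, -0.0222, 0.0014]
eef_rot: [2.162, 2.279, -0.0]
force: [-0.0, 1.6, -0.4]
opening: 0.0158
finger_force: 40.0
```

Call:
servo_tool(plan="-0.1 0 0 0 0 0;0 0 0 0 0 0")

```text
time: 12.62
tool_pos: [0.4679, -0.0243, 0.0014]
eef_rot: [-2.161, -2.278, -0.001]
force: [-0.5, 5.4, 2.3]
opening: 0.0159
finger_force: 40.0
```

Contact came at y≈−0.023, where predicted. About 18 mm further gives the 4 mm lift.

Call:
servo_tool(plan="-0.1 0 0 0 0 0;-0.1 0 0 0 0 0;0 0 0 0 0 0")

```text
time: 13.0
tool_pos: [0.468, -0.0301, 0.0014]
eef_rot: [-2.161, -2.278, -0.001]
force: [-0.3, 5.7, 2.9]
opening: 0.0158
finger_force: 40.0
```

Call:
servo_tool(plan="-0.1 0 0 0 0 0;-0.1 0 0 0 0 0;-0.1 0 0 0 0 0;-0.06 0 0 0 0 0;0 0 0 0 0 0")

```text
time: 13.62
tool_pos: [0.4685, -0.0407, 0.0014]
eef_rot: [-2.161, -2.278, -0.001]
force: [-0.5, 6.1, 3.4]
opening: 0.0154
finger_force: 40.0
```

Call:
servo_tool(plan="0 0 0 0 0 0;0 0 0 0 0 0;0 0 0 0 0 0")

```text
time: 14.0
tool_pos: [0.4685, -0.0408, 0.0014]
eef_rot: [-2.161, -2.278, -0.001]
force: [-0.5, 5.9, 2.5]
opening: 0.0156
finger_force: 40.0
```

Run:
```python
from h import *
import cv2
b=bot.grab_frame("top");d=bot.grab_frame("side");w=bot.grab_frame("wrist")
s=bot.state();print(s["tool_pos"],s["eef_rot"],s["force"],s["opening"],s["ft_torque"])
o0=cv2.imread("pics/side0.png")[:,:,::-1]
o=np.vstack([np.hstack([cv2.resize(b[180:245,290:400],(400,236),interpolation=2),cv2.resize(w,(400,236))]),cv2.resize(d[180:245,260:390],(720,360),interpolation=2)[:, :].copy() if 0 else cv2.resize(d[180:240,260:400],(800,343),interpolation=2)])
cv2.imwrite("pics/m6.png",o[:,:,::-1])
```

```text
[ 0.46857231 -0.04075495  0.00138089] [-2.16100395e+00 -2.27829875e+00 -1.04851647e-03] [-1.05170811  5.38767     3.72794606] 0.015457601557110203 [ 0.84432894 -0.0881556   0.04623928]
```

View pics/m6.png

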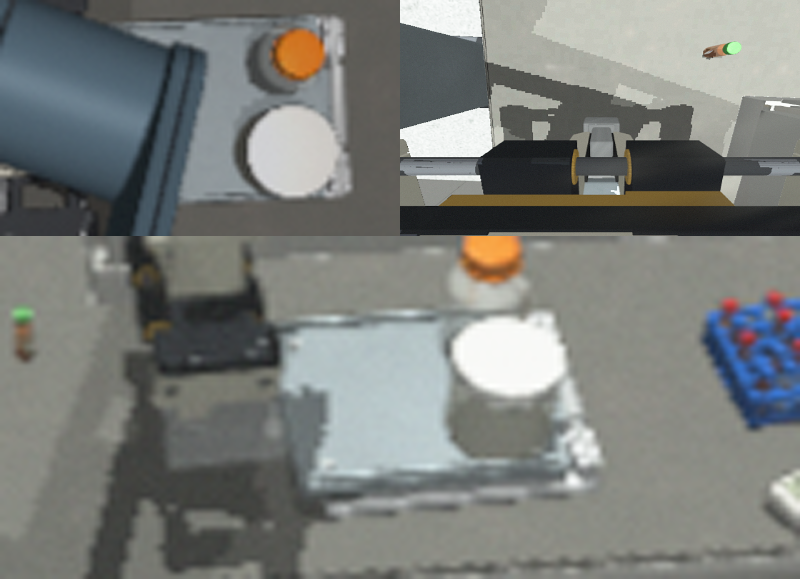

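The platform has lifted (18 mm past contact, about 3.8 mm). The bottle and tub are standing, and the push is steady at about 6 N. I'm handing in.

```bash
python3 -c "
from plant import bot
print(bot.close_job())"
```

```text
the job is handed in; nothing more can be done
None
```

The job is handed in: the arm is holding the wedge under the middle of the platform's front edge. The lift is about 3.8 mm, worked out from how far I pushed past first contact rather than measured directly. The bottle and tub were still standing in the last pictures.

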